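Roll the topping caddy into its parking bay until the catches hold it

ROBOT

A 6-joint arm with a two-finger parallel gripper is mounted at the origin on the work surface. World frame = base frame: x ahead of the robot, y to its left, z up, the work surface at z = 0. Lengths are in m, angles in rad, forces in N, time in s.
With the tool pointing down it reaches from about 0.275 to 0.825 m from the base axis. Payload 4.9 kg.
Tool frame: the origin (TCP) lies midway between the tips of the shut fingers; the grasp point (between the pads) lies 19 mm behind it (grip_point_offset is the distance from the TCP to the grasp point, in m); z points along the fingers, y is the line along which they close (so a half turn about z gives the same grasp; the last joint's range is limited). The gripper opens to 85 mm and grips with 20 to 120 N. Pads are 22 mm wide; open, the fingers measure 114 mm over their backs; the gripper's body (76 mm by 85 mm) begins 54 mm behind the grasp point. The pads swing forward as they close: fully open they stand 13 mm farther back than shut.
Start: joints at [-1.371, 0.326, -0.193, 1.052, 0, 1.437], TCP at [0.18, -0.52, 0.198] pointing down, gripper open.
Joint ranges: [-2.65, 2.65], [-0.97, 1.79], [-1.3, 1.35], [-1.93, 2.1], [-1.47, 1.37], [-3.14, 3.14]. Speed limits (rad/s): [2.57, 2.57, 3.14, 3.14, 3.14, 3.14].

INTERFACE

Orientations are given as a rotation vector (axis times angle).
In Python, from cell import * gives the robot as it stands. Calls block until the motion is done:
- movep(position, orientation): joint-space move of the TCP to a pose.
- move_l(position, velocity=0.15, rot=None, until_force=None): straight line of the TCP; rot=None keeps the orientation; velocity is the mean speed in m/s. With until_force (N) it stops when the force on the tool has changed by that much, and returns True; else False.
- set_joints(angles): joint-space move.
- let_go() and grab(newtons=None): open the fingers fully, or close them until they stop; newtons is the grip in N (None keeps the last).
- sleep(seconds).
- ik(position, orientation): joint angles nearest the present ones, or None.
- get_state(): the state.
- grab_frame(name): name is "scene" or "side" or "wrist"; returns a dict with "img" (384x512x3 uint8, red, green, blue), "fx", "fy", "cx", "cy" (pixels), "cam_to_world" (4x4, takes a point from camera to world coordinates); the wrist camera has in their place "T_tool_cam" (4x4, takes a point from camera to tool coordinates, whose origin is the TCP and whose axes are the flange's). Camera axes: x right, y down, z forward; pixel columns grow to the right and rows downward; lengths in m; the calibration is good to about 2 mm. A picture is of the moment at which its call begins: read the wrist's pose just before it. There is no depth.
A pose or a line that the arm cannot do raises MotionError and nothing moves.
- sign_off(): hands the job in; it is judged then, once.
Trained networks look in the newest picture that a camera, given by its name, has taken for a name from the list of things; names that differ only in an ending like _2 or _b are one class to them, and where a whole thing is asked for, a point or a joint stands for the part that bears it (a point fixed in the world has none). Each returns a list of dicts, best first, with "score" (0 to 1); they miss things now and then, are a little off and sometimes report something else, mostly with a low value. They report only what shows in the picture. A call takes as long as a camera call.
- spot_in(camera, name): "centre" ([column, row] in pixels, amid what is visible of it).
- silhouettes(camera, name): "mask" (384x512 bool, what is visible of it) and "centre" ([column, row] in pixels, amid what is visible of it).
- tip_of(camera, name): "centre" ([column, row] in pixels: a listed point, or the origin of a listed thing).
The state is a dict: "clock": time; "q": joint angles; "joint_velocities": joint speeds; "tau": joint torques, N m; "position": TCP position; "eef_rot": TCP orientation; "contact_force": force on the tool from outside, world axes, zero at the start; "wrist_torque": the same for the moment, N m; "finger_gap": opening from 0.0 (shut) to 1.0 (fully open); "grasp_force": force on a finger pad.
Only numpy, scipy, OpenCV 4.12 (cv2) and the standard library are available. Lean on these libraries where they do the work, as an engineer would, in place of code of your own. Each camera call takes 0.05 s, during which the arm holds its last target. There are 200 camera calls.

TASK

Take the small wheeled caddy by its push bar, roll it forward until all four swivel castors trail straight behind their stems, before it goes between the rails of the parking bay, then steer it in front first and press it gently against the sprung buffer until both side catches have sprung shut behind its deck. Keep it rolling on its wheels, never lift or ram it (no more than 20 N against the bay), and leave the other things on the table where they are. Let go of it and move clear: it must stay caught, with the castors still trailing.

Things in the scene. Friction and masses are not known exactly. Their poses are not given: they have to be found in the camera images.
- caddy: Low caddy on four swivel castors, about 0.9 kg. Origin: on the table under the deck's middle; x to its front (away from the push bar), y to its left. Grey deck 170 x 150 mm (x, y), 34 to 46 mm above the table, front corners rounded 15 mm. Fixed on it a lidded steel pan up to 97 mm high (x +-71, y +-66 mm), its black knob up to 111 mm at the middle.
- push_bar (a point): Middle of the caddy's push bar: level round steel bar 12 mm thick, 110 mm long along the caddy's y, 60 mm above the table, at caddy x = -145 mm. Thin rods at y = +-48 mm join it to the deck; 54 mm clear between bar and deck. Grip it from above, fingers closing along the caddy's x.
- hub_fl (a point): Wheel hub of the front left castor, 14 mm up, 15 mm from the stem's axis at caddy x = 55, y = 46 mm. Swivels without limit; trails straight with the hub 15 mm behind (caddy -x of) the stem, 12.5 mm will do. Rolling straight ahead about 60 mm brings it there.
- hub_fr (a point): Wheel hub of the front right castor, 14 mm up, 15 mm from the stem's axis at caddy x = 55, y = -46 mm. Swivels without limit; trails straight with the hub 15 mm behind (caddy -x of) the stem, 12.5 mm will do. Rolling straight ahead about 60 mm brings it there.
- hub_rl (a point): Wheel hub of the rear left castor, 14 mm up, 15 mm from the stem's axis at caddy x = -55, y = 46 mm. Swivels without limit; trails straight with the hub 15 mm behind (caddy -x of) the stem, 12.5 mm will do. Rolling straight ahead about 60 mm brings it there.
- hub_rr (a point): Wheel hub of the rear right castor, 14 mm up, 15 mm from the stem's axis at caddy x = -55, y = -46 mm. Swivels without limit; trails straight with the hub 15 mm behind (caddy -x of) the stem, 12.5 mm will do. Rolling straight ahead about 60 mm brings it there.
- bay: Parking bay fixed on the table. Origin: on the table between two low aluminium rails; x points the way in, z up. Rails from x = -37 to +100 mm, inner faces at y = +-79, 48 mm high. The caught caddy's origin lies on the centre line at x = about -2 to -1 mm plus the frame's setting (see bay_mouth), its x along the bay's x.
- catch_left (a joint): Left (bay +y) catch: steel arm 90 mm long, 30 to 46 mm up, swinging level about a post at bay x = -180, y = 90; its free end, a 10 mm roller, stands at x = -92, y = 69 (x plus the setting). The entering deck pushes it out, a light spring swings it in behind the deck. 0 rad = shut (also when empty), grows as it opens, about 0.12 with the deck beside it.
- catch_right (a joint): Right (bay -y) catch: mirror image of the left one, y = -90 and -69. 0 rad = shut, grows as it is pushed open.
- syrup_jar: Bystander, leave alone: amber glass jar with a steel lid, 66 mm wide, 100 mm high. Origin at the centre of its underside.
- dredger: Bystander, leave alone: round steel dredger, 68 mm wide, 72 mm high. Origin at the centre of its underside.
- spice_can: Bystander, leave alone: steel can with a paper label, 52 mm wide, 85 mm high. Origin at the centre of its underside.
- sugar_tub: Bystander, leave alone: round white plastic tub with a grey lid, 86 mm wide, 80 mm high. Origin at the centre of its underside.
- spatula: Bystander, leave alone: spatula lying on the table. Origin at the centre of its underside.
- waffle_stack: Bystander, leave alone: stack of six round brown waffles, 76 mm wide, 30 mm high. Origin at the centre of its underside.
- bay_mouth (a point): Point on the bay's centre line at bay x = -180, 37 mm above the table: mouth of a dark steel U-frame round the rails, open to -x, 222 mm wide, up to 52 mm high. The frame, with catches and buffer, is clamped 0 to 40 mm further in (bay +x) than its outermost position; this setting is not measured: find it by feel or sight. This point does not move with it.
- bay_inner (a point): Point on the bay's centre line at bay x = 80, 41 mm up: face of the black rubber buffer (110 mm wide) if the frame's setting is 0; else 0 to 40 mm further in. Spring 2 N per mm, 9 mm travel. The catches shut when it is squeezed 3 to 5 mm (6 to 10 N, and 1 to 3 N more from the catches): push with 12 to 14 N in all, never over 20. About 2 mm squeeze stays when caught.

How it is judged:
On the way, in this order (a step that is already met when the one before it is completed fails the run):
1. all four castors trail straight before the caddy goes between the rails (its origin still more than 130 mm before the bay's) (x of each of hub_fl, hub_fr in the frame of caddy below 0.0425 m and x of each of hub_rl, hub_rr in the frame of caddy below -0.0675 m and x of caddy in the frame of bay below -0.13 m), for 0.05 s.
2. the caddy is in the bay with both catches shut behind its deck (value of joint each of catch_left, catch_right below 0.05 rad and (contact force between caddy and catch_left above 0.5 N or contact force between caddy and catch_right above 0.5 N) and x of caddy in the frame of bay above -0.01 m), for 0.1 s.
At the end, for the whole second after the job is handed in: The caddy stands still and upright on its wheels in the bay, front first and in line with it within 0.06 rad; both catches are shut (under 0.05 rad) behind its deck, with the sprung buffer pressing it against them (over 0.5 N on one or both), and every castor hub is at least 12.5 mm behind its stem (all of step 2 and x of each of hub_fl, hub_fr in the frame of caddy below 0.0425 m and x of each of hub_rl, hub_rr in the frame of caddy below -0.0675 m and angle between the x axis of caddy and the x axis of bay, either way round below 0.06 rad and angle between caddy's own z axis and vertical below 0.06 rad and linear speed of caddy below 0.02 m/s and height (world z) of caddy below 0.004 m); the robot touches nothing.
It fails at once if the caddy presses on the bay, its buffer or its catches with more than 20 N (contact force between caddy and bay above 20 N).
It fails at once if the caddy is lifted (over 12 mm) or tipped (height (world z) of caddy above 0.012 m or angle between caddy's own z axis and vertical above 0.15 rad).
It fails at once if a bystander is moved by more than 30 mm (distance of any of syrup_jar, dredger, spice_can, sugar_tub, spatula, waffle_stack from where it was at the start of the episode above 0.03 m).
It also fails if it takes over 64 s, if anything falls off the work surface, if the arm or the gripper's body presses on something with over 40 N, if the wrist force passes 120 N, or if a joint passes its speed limit or range.

## Working session

There is one attempt and no reset: what is moved stays moved. The work goes in short steps, each a Python script; the robot and the scene stay as the last script left them, time stands still between calls to the robot, and variables do not carry over. Pictures are saved under pics/ and viewed, at most 10 in all, crops included, and the job is handed in when it is done.

```bash
ls; mkdir -p pics; cat > h.py <<'E'
from cell import *
import numpy as np, cv2
from scipy.spatial.transform import Rotation as R
def shot(cam):
    s=get_state(); f=grab_frame(cam)
    if "cam_to_world" in f: T=np.array(f["cam_to_world"])
    else:
        W=np.eye(4); W[:3,:3]=R.from_rotvec(s["eef_rot"]).as_matrix(); W[:3,3]=s["position"]; T=W@np.array(f["T_tool_cam"])
    f["T"]=T; return f
def ray(f,px):
    d=f["T"][:3,:3]@np.array([(px[0]-f["cx"])/f["fx"],(px[1]-f["cy"])/f["fy"],1]); return f["T"][:3,3],d/np.linalg.norm(d)
def onz(f,px,z):
    o,d=ray(f,px); return o+d*(z-o[2])/d[2]
def tri(rs):
    A=sum(np.eye(3)-np.outer(d,d) for o,d in rs); b=sum((np.eye(3)-np.outer(d,d))@o for o,d in rs); return np.linalg.solve(A,b)
def proj(f,p):
    c=np.linalg.inv(f["T"])@np.append(p,1); return np.array([f["fx"]*c[0]/c[2]+f["cx"],f["fy"]*c[1]/c[2]+f["cy"]])
def save(f,n): cv2.imwrite("pics/"+n,f["img"][:,:,::-1])
E
python3 - <<'E'
from h import *
np.set_printoptions(precision=3,suppress=True)
F={}
for c in ["scene","side"]:
    F[c]=shot(c); save(F[c],c+"0.png"); print(c,F[c]["T"][:3,3])
Z=dict(caddy=0,push_bar=.06,hub_fl=.014,hub_fr=.014,hub_rl=.014,hub_rr=.014,bay=0,bay_mouth=.037,bay_inner=.041,syrup_jar=0,dredger=0,spice_can=0,sugar_tub=0,spatula=0,waffle_stack=0)
for n,z in Z.items():
    rs=[]
    for c in F:
        d=tip_of(c,n)
        if d:
            print(n,c,round(d[0]["score"],2),np.round(d[0]["centre"]),onz(F[c],d[0]["centre"],z)[:2]); rs.append(ray(F[c],d[0]["centre"]))
    if len(rs)==2: print("   tri",tri(rs))
print(get_state()["clock"])
img=np.vstack([F[c]["img"] for c in F])
E
```

```text
pics
scene [1.079 0.487 1.046]
side [-0.019  0.915  0.642]
caddy scene 0.78 [234. 184.] [ 0.466 -0.126]
caddy side 0.74 [287. 190.] [ 0.482 -0.127]
   tri [ 0.475 -0.117  0.01 ]
push_bar scene 0.84 [200. 145.] [ 0.456 -0.274]
push_bar side 0.68 [316. 152.] [ 0.464 -0.272]
   tri [ 0.461 -0.268  0.064]
hub_fl side 0.51 [289. 199.] [ 0.446 -0.063]
hub_fr side 0.61 [273. 192.] [ 0.499 -0.076]
hub_rl side 0.48 [322. 188.] [ 0.395 -0.162]
hub_rr side 0.24 [291. 200.] [ 0.44  -0.064]
bay side 0.56 [200. 256.] [0.515 0.231]
bay_mouth scene 0.34 [342. 274.] [0.529 0.305]
bay_inner scene 0.79 [342. 274.] [0.531 0.306]
bay_inner side 0.82 [172. 258.] [0.526 0.311]
   tri [0.529 0.306 0.037]
syrup_jar scene 0.71 [192. 262.] [ 0.741 -0.027]
syrup_jar side 0.66 [113. 256.] [0.682 0.327]
   tri [ 0.781  0.097 -0.054]
dredger scene 0.6 [191. 264.] [ 0.746 -0.024]
dredger side 0.74 [189. 184.] [ 0.733 -0.021]
   tri [ 0.743 -0.03  -0.008]
spice_can scene 0.72 [226. 266.] [0.691 0.051]
spice_can side 0.74 [186. 202.] [0.682 0.061]
   tri [ 0.689  0.05  -0.006]
sugar_tub scene 0.75 [388. 219.] [0.276 0.301]
sugar_tub side 0.98 [288. 313.] [0.269 0.296]
   tri [ 0.271  0.298 -0.003]
spatula scene 0.93 [135. 221.] [ 0.752 -0.247]
spatula side 0.7 [228. 155.] [ 0.743 -0.237]
   tri [ 0.751 -0.25  -0.006]
waffle_stack scene 0.63 [236. 132.] [ 0.293 -0.273]
waffle_stack side 0.79 [372. 185.] [ 0.293 -0.27 ]
   tri [ 0.293 -0.273 -0.001]
1.6
```

View pics/scene0.png

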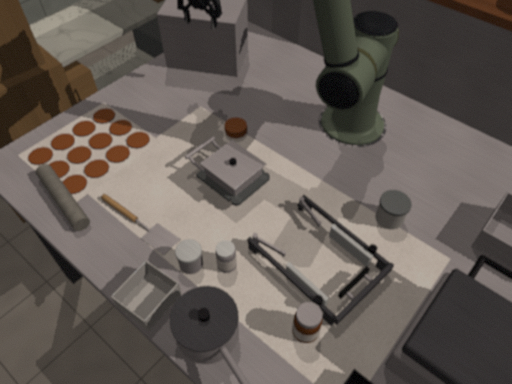

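View pics/side0.png

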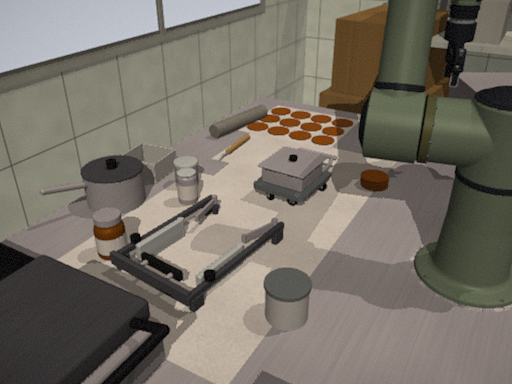

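The scene picture shows the caddy near (232,170), its bar at (200,145), and the bay's U-frame between (301,203), (253,243) and (388,265), (330,312), opening towards the caddy. In the side picture the caddy is at (293,178) and the mouth ends are at about (210,203) and (278,230). The jar at (308,320) and the tub at (394,208) stand beside the bay. Next I'll look at the bay and the caddy with the wrist camera.

```bash
cat >> h.py <<'E'
def down(yaw,flip=False):
    y=np.array([np.cos(yaw),np.sin(yaw),0])*(-1 if flip else 1); z=np.array([0,0,-1.])
    return R.from_matrix(np.column_stack([np.cross(y,z),y,z])).as_rotvec()
E
python3 - <<'E'
from h import *
np.set_printoptions(precision=3,suppress=True)
h=np.radians(84)
for fl in (0,1): print(fl,ik([.461,-.268,.2],down(h,fl)),ik([.52,.06,.1],down(h,fl)))
s=get_state(); print(R.from_rotvec(s["eef_rot"]).as_matrix())
q=[ik([.461,-.268,.2],down(h,fl)) for fl in (0,1)]
fl=int(abs(q[1][5])<abs(q[0][5])) if q[0] is not None and q[1] is not None else int(q[0] is None)
print("flip",fl); r=down(h,fl)
Z=dict(bay=0,bay_mouth=.037,bay_inner=.041,catch_left=.04,catch_right=.04,caddy=0,push_bar=.06,hub_fl=.014,hub_fr=.014,hub_rl=.014,hub_rr=.014)
rs={}
for i,p in enumerate([(.52,.22,.33),(.50,.06,.33),(.46,-.10,.28),(.46,-.24,.25)]):
    try: movep(p,r)
    except MotionError as e: print(p,e); continue
    f=shot("wrist"); save(f,f"w{i}.png")
    if i==0: print(f["T_tool_cam"])
    for n,z in Z.items():
        d=tip_of("wrist",n)
        if d and d[0]["score"]>.25:
            print(i,n,round(d[0]["score"],2),np.round(d[0]["centre"]),onz(f,d[0]["centre"],z)[:2]); rs.setdefault(n,[]).append(ray(f,d[0]["centre"]))
for n in rs:
    if len(rs[n])>1: print("tri",n,tri(rs[n]))
print(get_state()["clock"])
a=[cv2.imread(f"pics/w{i}.png") for i in range(4)]
m=np.vstack([np.hstack(a[:2]),np.hstack(a[2:])]); cv2.imwrite("pics/wm.png",cv2.resize(m,(800,600),interpolation=cv2.INTER_AREA))
E
```

```text
0 [-0.665  0.294 -0.233  1.043  0.    -0.56 ] [-0.026  0.367 -0.405  0.798  0.     0.079]
1 [-0.665  0.294 -0.233  1.043  0.     2.581] [-0.026  0.367 -0.405  0.798  0.    -3.063]
[[ 0.945  0.328 -0.   ]
 [ 0.328 -0.945  0.   ]
 [-0.    -0.    -1.   ]]
flip 0
[[-0.    -0.956 -0.292  0.075]
 [ 1.     0.    -0.     0.001]
 [ 0.    -0.292  0.956 -0.176]
 [ 0.     0.     0.     1.   ]]Traceback (most recent call last):
  File "<stdin>", line 17, in <module>
ValueError: it knows: bay, bay_inner, bay_mouth, caddy, dredger, hub_fl, hub_fr, hub_rl, hub_rr, push_bar, spatula, spice_can, sugar_tub, syrup_jar, waffle_stack
```

```bash
python3 - <<'E'
from h import *
np.set_printoptions(precision=3,suppress=True)
r=down(np.radians(84))
Z=dict(bay=0,bay_mouth=.037,bay_inner=.041,caddy=0,push_bar=.06,hub_fl=.014,hub_fr=.014,hub_rl=.014,hub_rr=.014)
rs={}
for i,p in enumerate([(.52,.22,.33),(.50,.06,.33),(.46,-.10,.28),(.46,-.24,.25)]):
    try: movep(p,r)
    except MotionError as e: print(p,e); continue
    f=shot("wrist"); save(f,f"w{i}.png"); np.savez(f"w{i}.npz",T=f["T"],k=[f["fx"],f["fy"],f["cx"],f["cy"]])
    for n,z in Z.items():
        if (n[0]=="b")!=(i<2): continue
        d=tip_of("wrist",n)
        if d and d[0]["score"]>.25:
            print(i,n,round(d[0]["score"],2),np.round(d[0]["centre"]),onz(f,d[0]["centre"],z)[:2]); rs.setdefault(n,[]).append(ray(f,d[0]["centre"]))
for n in rs:
    if len(rs[n])>1: print("tri",n,tri(rs[n]))
print(get_state()["clock"])
a=[cv2.imread(f"pics/w{i}.png") for i in range(4)]
m=np.vstack([np.hstack(a[:2]),np.hstack(a[2:])]); cv2.imwrite("pics/wm.png",cv2.resize(m,(800,600),interpolation=cv2.INTER_AREA))
E
```

```text
1 bay_inner 0.64 [397. 155.] [0.525 0.303]
2 caddy 0.94 [248. 160.] [ 0.464 -0.116]
2 push_bar 0.94 [149. 174.] [ 0.46  -0.264]
2 hub_fr 0.66 [485. 254.] [0.685 0.305]
3 caddy 0.67 [331. 156.] [ 0.465 -0.121]
3 push_bar 0.67 [237. 171.] [ 0.461 -0.268]
tri caddy [ 0.468 -0.117 -0.017]
tri push_bar [ 0.463 -0.27   0.047]
8.0833
```

View pics/wm.png

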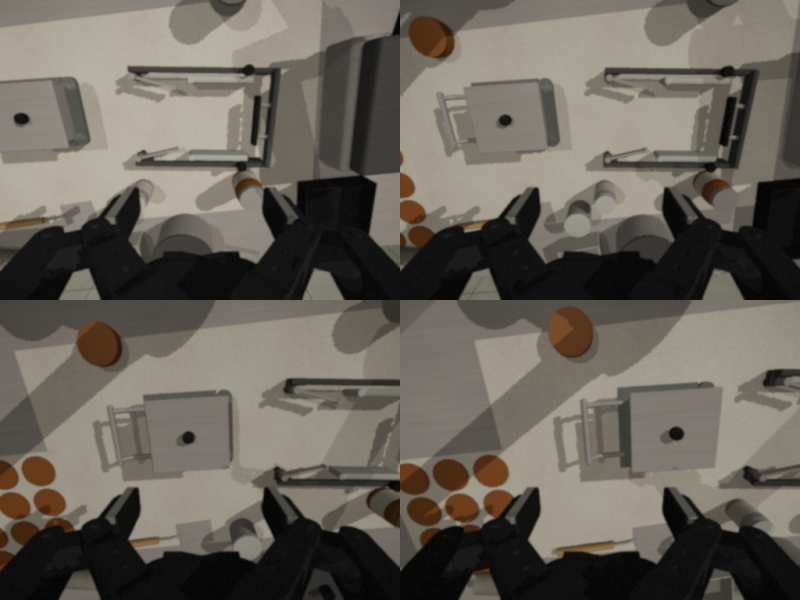

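The four views show the bay almost square to the picture, with its mouth on the caddy's side, and the caddy clear of everything. I'll enlarge both to measure them.

```bash
python3 - <<'E'
import cv2
a=cv2.imread("pics/w0.png")[70:230,140:390]; cv2.imwrite("pics/c0.png",cv2.resize(a,None,fx=3,fy=3,interpolation=cv2.INTER_CUBIC))
a=cv2.imread("pics/w2.png")[95:235,110:320]; cv2.imwrite("pics/c2.png",cv2.resize(a,None,fx=3,fy=3,interpolation=cv2.INTER_CUBIC))
E
```

```text
(no output)
```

View pics/c0.png

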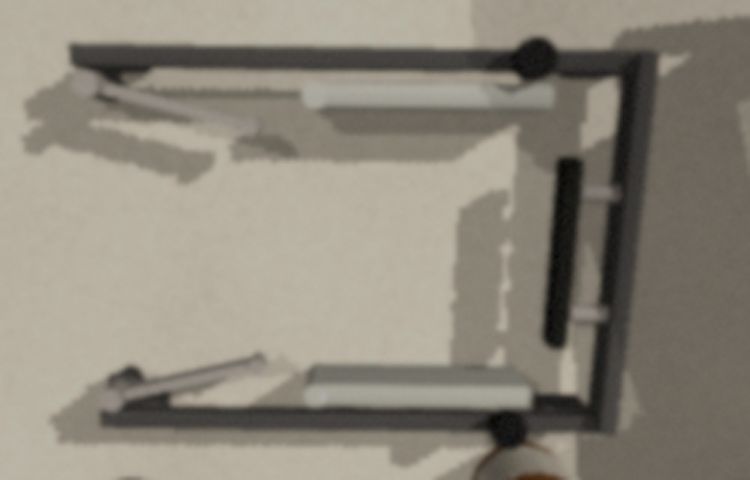

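View pics/c2.png

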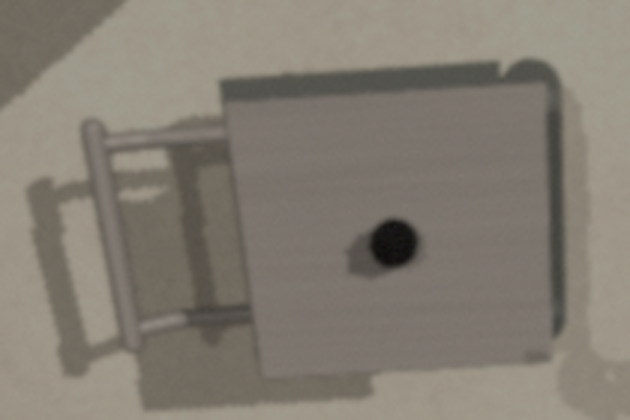

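The bay crop shows the rails' inner top edges at about (303–553,107) and (308–530,384), the buffer face at about x = 550, and the roller ends at (250,126) and (262,358). The caddy crop shows the bar's ends at (93,122) and (133,347), and the pan lid's corners at (224,102), (547,84), (552,358) and (265,376).

```bash
python3 - <<'E'
from h import *
np.set_printoptions(precision=4,suppress=True)
def ld(i):
    d=np.load(f"w{i}.npz"); k=d["k"]; return dict(T=d["T"],fx=k[0],fy=k[1],cx=k[2],cy=k[3])
f=ld(0); P=lambda x,y,z: onz(f,(140+(x-1)/3,70+(y-1)/3),z)[:2]
L0,L1,R0,R1=P(303,107,.048),P(553,107,.048),P(308,384,.048),P(530,384,.048)
print("rails",L0,L1,R0,R1,"len",np.linalg.norm(L1-L0),np.linalg.norm(R1-R0),"gap",np.linalg.norm((L0+L1-R0-R1)/2))
yl=[np.degrees(np.arctan2(*(b-a)[::-1])) for a,b in((L0,L1),(R0,R1))]; print("yaws",yl)
fr=[P(70,46,.052),P(640,52,.052),P(103,427,.052),P(600,432,.052)]
print("frame outer yaws",[np.degrees(np.arctan2(*(b-a)[::-1])) for a,b in((fr[0],fr[1]),(fr[2],fr[3]))], "w",np.linalg.norm(fr[0]-fr[2]))
v=fr[0]-fr[2]; print("mouth-edge yaw",np.degrees(np.arctan2(-v[0]*-1,v[1]))if 0 else np.degrees(np.arctan2(v[1],v[0]))-90)
mid0=(L0+R0)/2; mid1=(L1+R1)/2
yaw=np.arctan2(*((mid1-mid0)[::-1])); u=np.array([np.cos(yaw),np.sin(yaw)]); n=np.array([-u[1],u[0]])
mid=(L0+R0+L1+R1)/4; O=mid-u*.0315
print("bay yaw",np.degrees(yaw),"O",O)
for nm,p in dict(mouthL=fr[0],mouthR=fr[2],bufL=P(555,160,.052),bufR=P(546,345,.052),rolL=P(252,126,.046),rolR=P(262,360,.046),postL=P(85,85,.046),postR=P(113,398,.046)).items():
    print(nm,u@(p-O),n@(p-O))
f=ld(2); P=lambda x,y,z: onz(f,(110+(x-1)/3,95+(y-1)/3),z)[:2]
b0,b1=P(93,122,.06),P(133,347,.06); c=[P(224,102,.097),P(547,84,.097),P(552,358,.097),P(265,376,.097)]
print("bar",(b0+b1)/2,"len",np.linalg.norm(b0-b1),"yaw",np.degrees(np.arctan2(*(b0-b1)[::-1]))-90)
print("lid centre",sum(c)/4,[np.linalg.norm(c[i]-c[i-1]) for i in range(4)],"yaw",np.degrees(np.arctan2(*(c[1]+c[2]-c[0]-c[3])[::-1])))
E
```

```text
rails [0.4338 0.2021] [0.448  0.3371] [0.5912 0.1856] [0.6051 0.3183] len 0.13578142683572147 0.13336398389811183 gap 0.15823579062192833
yaws [np.float64(83.99002405389619), np.float64(83.99416993602601)]
frame outer yaws [np.float64(83.42708305055956), np.float64(83.37796920775628)] w 0.21484397069324432
mouth-edge yaw 83.4140977729682
bay yaw 83.99207837596724 O [0.5162 0.2295]
mouthL -0.15790903534891426 0.1096312282385685
mouthR -0.1600762724955032 -0.10520181118132628
bufL 0.10209813321083241 0.05139771288592817
bufR 0.10454441572086633 -0.05374178001724363
rolL -0.06415044545195467 0.06923665672709714
rolR -0.0631039179539066 -0.06468022619071818
postL -0.15378900617703456 0.09048727611448422
postR -0.15429854543512098 -0.08870852094203727
bar [ 0.4604 -0.2663] len 0.11668216426291197 yaw 87.07213913927202
lid centre [ 0.4659 -0.1205] [np.float64(0.12954629524702288), np.float64(0.1409748099143723), np.float64(0.1277015895224623), np.float64(0.138814904614195)] yaw 87.48514238235049
```

```bash
cat >> h.py <<'E'
BY=np.radians(83.8); BO=np.array([.516,.2295]); U=np.array([np.cos(BY),np.sin(BY)]); N=np.array([-U[1],U[0]])
def bar(x,y=0.,z=.041):  # TCP position for caddy origin at bay (x,y), aligned
    return [*(BO+U*(x-.145)+N*y),z]
def F():
    s=get_state(); f=np.array(s["contact_force"]); return np.array([f[:2]@U,f[:2]@N,f[2]])
E
python3 - <<'E'
from h import *
np.set_printoptions(precision=3,suppress=True)
cy=np.radians(87.2); b=[.4605,-.2665]
movep([*b,.13],down(cy)); move_l([*b,.041],.08); print("F",F())
grab(50); s=get_state(); print("grabbed",F(),s["finger_gap"],s["grasp_force"],s["position"])
a=np.array(b)+.07*np.array([np.cos(cy),np.sin(cy)])
print(move_l([*a,.041],.06),F())
print(move_l(bar(-.2),.06,rot=down(BY)),F())
s=get_state(); print(s["position"],s["finger_gap"],s["clock"])
fs=shot("side"); save(fs,"s1.png"); 
for n,z in dict(push_bar=.06,caddy=0,hub_fl=.014,hub_fr=.014,hub_rl=.014,hub_rr=.014).items():
    for d in tip_of("side",n)[:1]:
        p=onz(fs,d["centre"],z)[:2]-BO; print(n,round(d["score"],2),p@U,p@N)
f=shot("wrist"); save(f,"w5.png"); np.savez("w5.npz",T=f["T"])
cv2.imwrite("pics/m1.png",np.hstack([cv2.resize(cv2.imread("pics/s1.png")[100:330,100:400],(400,307)),cv2.resize(cv2.imread("pics/w5.png"),(400,300))[:300] if 0 else cv2.copyMakeBorder(cv2.resize(cv2.imread("pics/w5.png"),(400,300)),0,7,0,0,0)]))
E
```

```text
F [-0.55  -0.636 -0.301]
grabbed [-0.334  0.162  0.255] -0.0028714891909899804 0.0 [ 0.46  -0.266  0.041]
False [-0.032 -0.103 -0.572]
False [ 0.071 -0.112  0.698]
[ 0.479 -0.114  0.041] -0.0023526165426970306 13.5417
push_bar 0.63 -0.399700903033834 -0.014142143719864837
caddy 0.95 -0.2397339271639024 -0.00034254627442996746
hub_fl 0.47 0.05392350013650893 0.26137261881971746
```

View pics/m1.png

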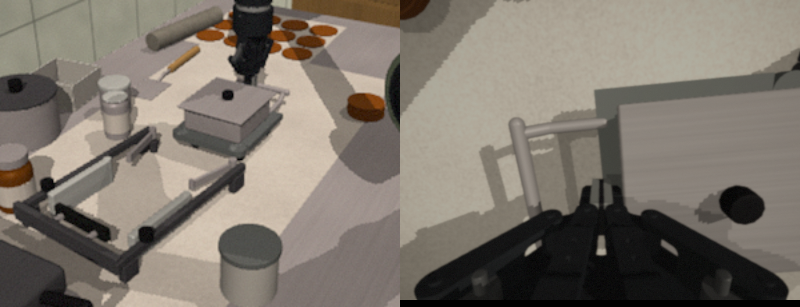

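The bar was missed. The fingers are shut between bar and deck, at (600,190) in the right panel with the bar at (525,160), and they pushed the deck about 115 mm forward. The caddy still stands upright on line before the mouth. I'll rise straight up and measure the bar again from near.

```bash
python3 - <<'E'
from h import *
np.set_printoptions(precision=4,suppress=True)
s=get_state(); p=s["position"]; 
move_l([p[0],p[1],.14],.12); let_go(); print("gap open",get_state()["finger_gap"])
r=down(BY); rs={}
t=np.array(bar(-.24))
for i,dx in enumerate([0.,-.05]):
    q=t+[U[0]*dx,U[1]*dx,0]; q[2]=.16
    movep(q,r); f=shot("wrist"); save(f,f"v{i}.png"); np.savez(f"v{i}.npz",T=f["T"],k=[f["fx"],f["fy"],f["cx"],f["cy"]])
    for n,z in dict(push_bar=.06,caddy=0).items():
        for d in tip_of("wrist",n)[:1]:
            w=onz(f,d["centre"],z)[:2]-BO; print(i,n,round(d["score"],2),d["centre"],"bay",w@U,w@N); rs.setdefault(n,[]).append(ray(f,d["centre"]))
    print(i,"grasp pt proj",proj(f,[q[0],q[1],.06]))
fs=shot("side"); save(fs,"s2.png")
for c in ("side","scene"):
    f=fs if c=="side" else shot(c)
    for n,z in dict(push_bar=.06,caddy=0).items():
        for d in tip_of(c,n)[:1]:
            w=onz(f,d["centre"],z)[:2]-BO; print(c,n,round(d["score"],2),"bay",w@U,w@N)
for n in rs:
    if len(rs[n])>1: w=tri(rs[n]); print("tri",n,w,(w[:2]-BO)@U,(w[:2]-BO)@N)
print(get_state()["clock"])
cv2.imwrite("pics/m2.png",np.hstack([cv2.resize(cv2.imread(f"pics/v{i}.png"),(400,300)) for i in (0,1)]))
E
```

```text
gap open 1.0048186905306835
0 push_bar 0.89 [240.1, 188.1] bay -0.40432626664709287 -0.00518607084798739
0 caddy 0.56 [357.1, 166.7] bay -0.2581856321039085 0.00567752690754645
0 grasp pt proj [258.0398 183.4159]
1 push_bar 0.58 [287.2, 190.3] bay -0.40257515702535623 -0.006052634794269561
1 caddy 0.62 [398.4, 167.0] bay -0.25469977662314697 0.0070224673991690426
1 grasp pt proj [257.0228 184.9033]
side push_bar 0.83 bay -0.41249017287896345 -0.016697814268342312
side caddy 0.81 bay -0.2490728567823526 0.0033609977778733292
scene push_bar 0.96 bay -0.4164625804128896 -0.009548622277944008
scene caddy 0.81 bay -0.2666313470259473 0.01331962032257656
tri push_bar [ 0.4752 -0.1721  0.0696] -0.40369164802562524 -0.00282240758179219
tri caddy [ 0.4762 -0.0346  0.0228] -0.266869955225881 0.01101457358298092
16.9167
```

View pics/m2.png

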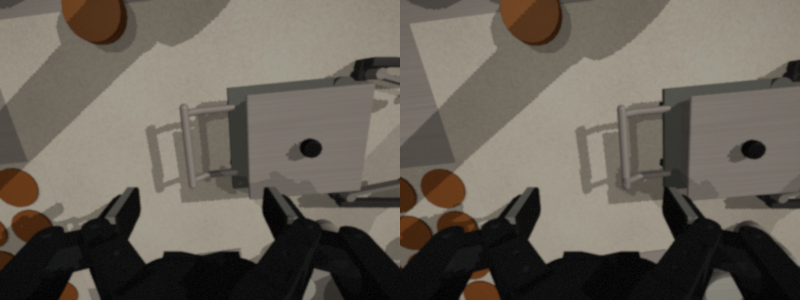

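The bar is now at bay x ≈ -0.404, and its grasp point projects where expected. The free travel before the push suggests that the shut fingers passed above the bar. I'll check the fingertip height by touching the bare table behind the caddy.

```bash
python3 - <<'E'
from h import *
np.set_printoptions(precision=4,suppress=True)
f=shot("wrist"); print("fx",f["fx"],f["cx"],f["cy"])
p=np.array(bar(-.34)); p[2]=.07   # bar point at bay x=-.485, behind the caddy
movep([p[0],p[1],.12],down(BY)); grab(30); move_l(p,.12)
f=shot("wrist"); save(f,"t.png"); s=get_state(); print("TCP proj",proj(f,s["position"]), s["finger_gap"])
print("touch",move_l([p[0],p[1],.004],.03,until_force=3),get_state()["position"],F())
z=get_state()["position"][2]
move_l([p[0],p[1],z+.06],.15)
print(get_state()["clock"])
cv2.imwrite("pics/t2.png",cv2.resize(cv2.imread("pics/t.png"),(512,384)))
E
```

```text
fx 267.1779459709519 257.3573193980962 192.48937101546582
TCP proj [256.3244 222.2026] 0.0014646822166957992
touch False [ 0.4637 -0.2527  0.0041] [ 0.2028  0.0432 -0.0331]
21.6167
```

View pics/t2.png

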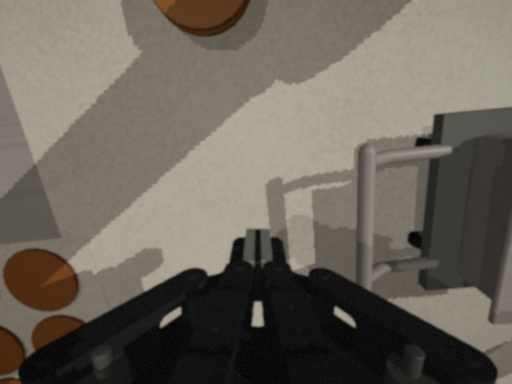

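The tips appear at (257,229), below the projected TCP at (256,222). They met no table at z = 0.004, so they are really higher than reported. I'll feel further down.

```bash
python3 - <<'E'
from h import *
np.set_printoptions(precision=4,suppress=True)
p=get_state()["position"]; move_l([p[0],p[1],.006],.2)
print("touch",move_l([p[0],p[1],-.045],.035,until_force=3),get_state()["position"],F())
z=get_state()["position"][2]
move_l([p[0],p[1],z+.09],.2); let_go()
print(get_state()["clock"])
E
```

```text
touch True [ 0.4633 -0.2524 -0.0331] [0.8549 1.2798 6.5574]
24.4833
```

The reported TCP is about 32 mm below the true fingertips, so I'll lower the tool by that much. First I'll get the bar's pose from the last near view, then grasp, checking the finger gap.

```bash
python3 - <<'E'
from h import *
np.set_printoptions(precision=4,suppress=True)
ends=[]
for i,pts in enumerate([((184,105),(193,187)),((622,106),(626,188))]):
    d=np.load(f"v{i}.npz"); k=d["k"]; f=dict(T=d["T"],fx=k[0],fy=k[1],cx=k[2],cy=k[3])
    e=[onz(f,((x%400)*1.28,y*1.28),.06)[:2] for x,y in pts]; ends.append(e)
    m=(e[0]+e[1])/2-BO; v=e[0]-e[1]; print(i,m@U,m@N,"len",np.linalg.norm(v),"yaw",np.degrees(np.arctan2(v[1],v[0]))-90)
v=sum(e[0]-e[1] for e in ends); cy=np.arctan2(v[1],v[0])-np.pi/2
c=sum(e[0]+e[1] for e in ends)/4
cy=np.clip(cy,BY-.12,BY+.12); print("use",np.degrees(cy),c,((c-BO)@U,(c-BO)@N))
movep([*c,.09],down(cy)); 
hit=move_l([*c,.009],.08,until_force=8); print("hit",hit,F(),get_state()["position"][2])
if not hit:
    grab(50); s=get_state(); print("gap",s["finger_gap"],s["grasp_force"],F())
print(get_state()["clock"])
E
```

```text
0 -0.4027255732298858 -0.007351046659843055 len 0.1181954629584506 yaw 88.70818481005381
1 -0.40289325107760543 -0.007153389915772523 len 0.11783399105283941 yaw 88.24611286489176
use 88.47750266393169 [ 0.4797 -0.1717] (np.float64(-0.4028094121537456), np.float64(-0.007252218287807789))
hit False [ 0.3081 -0.5926  0.1657] 0.009449398897945098
gap 0.11870830692609506 48.64026188850403 [-0.0741  0.287   1.8054]
26.775
```

```bash
python3 - <<'E'
from h import *
np.set_printoptions(precision=4,suppress=True)
print(move_l(bar(-.18,0,.009),.05,rot=down(BY),until_force=10),F())
s=get_state(); print(s["finger_gap"],s["grasp_force"],s["position"],s["clock"])
f=shot("side"); save(f,"s3.png")
for n,z in dict(caddy=0,hub_fl=.014,hub_fr=.014,hub_rl=.014,hub_rr=.014).items():
    for d in tip_of("side",n)[:1]:
        w=onz(f,d["centre"],z)[:2]-BO; print(n,round(d["score"],2),np.round(d["centre"]),w@U,w@N)
g=shot("scene"); save(g,"sc3.png")
a=cv2.resize(cv2.imread("pics/s3.png")[140:290,140:340],(400,300),interpolation=cv2.INTER_CUBIC)
b=cv2.resize(cv2.imread("pics/sc3.png")[110:335,180:480],(400,300),interpolation=cv2.INTER_CUBIC)
cv2.imwrite("pics/m3.png",np.hstack([a,b]))
E
```

```text
False [ 0.5111 -0.2867  3.6225]
0.12011592187036721 48.75871539115906 [ 0.4809 -0.0935  0.009 ] 28.4917
caddy 0.89 [248. 222.] -0.16861420494552998 0.005869125441203032
```

View pics/m3.png

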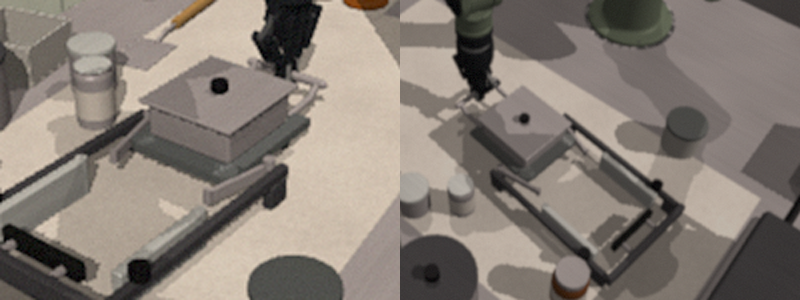

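The caddy is held and lined up: its front is at the mouth in the side view (left panel), and in the scene view it sits central between the frame arms. I'll push in by steps, watching the force along and across the bay.

```bash
python3 - <<'E'
from h import *
np.set_printoptions(precision=2,suppress=True)
y=0.; base=F(); print("base",base)
for x in np.arange(-.15,.0051,.02):
    hit=move_l(bar(x,y,.009),.05,until_force=9); f=F()-base; 
    print(round(x,3),hit,f,"y",round(y,4))
    if hit: break
    if abs(f[1])>2: y+=np.clip(f[1]*.0005,-.002,.002)
s=get_state(); p=np.array(s["position"][:2])-BO; print("caddy x by bar",p@U+.145,p@N,s["finger_gap"],s["clock"])
E
```

```text
base [ 0.48 -0.88  3.67]
-0.15 False [ 1.62 -0.06 -0.34] y 0.0
-0.13 False [ 2.91  0.32 -0.11] y 0.0
-0.11 True [-0.15  0.48 -1.19] y 0.0
caddy x by bar -0.12249770941785229 -0.00020206453222666038 0.11723217134911262 30.425
```

```bash
python3 - <<'E'
from h import *
np.set_printoptions(precision=2,suppress=True)
s=get_state(); p=np.array(s["position"][:2])-BO; x=p@U+.145
for k in range(4):
    x+=.003; hit=move_l(bar(x,0,.009),.03,until_force=8); s=get_state(); q=np.array(s["position"][:2])-BO
    print(round(x,4),hit,F(),"torque",np.array(s["wrist_torque"]),"at",q@U+.145,q@N,s["grasp_force"])
    if hit: break
f=shot("scene"); save(f,"sc4.png"); g=shot("wrist"); save(g,"w6.png"); np.savez("w6.npz",T=g["T"],k=[g["fx"],g["fy"],g["cx"],g["cy"]])
a=cv2.resize(cv2.imread("pics/sc4.png")[130:310,220:420],(444,400),interpolation=cv2.INTER_CUBIC)
b=cv2.copyMakeBorder(cv2.resize(cv2.imread("pics/w6.png"),(356,267)),0,133,0,0,0)
cv2.imwrite("pics/m4.png",np.hstack([a,b])); print(get_state()["clock"])
E
```

```text
-0.1195 False [ 0.05 -1.19  3.19] torque [-0.03 -0.09 -0.08] at -0.11950390791945023 -2.8740760336504884e-05 49.2541766166687
-0.1165 False [-1.31 -0.44  2.38] torque [-0.08 -0.09 -0.09] at -0.11634094331152209 -2.0933110768464602e-05 49.26317811012268
-0.1135 False [ 0.13 -1.25  2.45] torque [-0.07 -0.1  -0.09] at -0.11314844878752464 -1.0615691370088193e-05 49.267215728759766
-0.1105 False [-0.66 -0.22  3.99] torque [-0.01 -0.19 -0.13] at -0.11010923121140379 1.8383598504229104e-05 49.27201330661774
31.5583
```

View pics/m4.png

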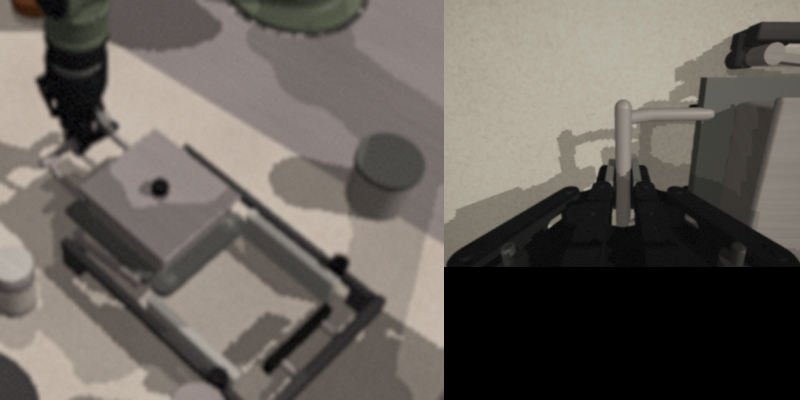

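The scene picture shows the deck's front between the rails, at about (150,290) and (240,225), and the bar is held squarely. Forces are small, so the stop was a transient. I'll carry on slowly.

```bash
python3 - <<'E'
from h import *
np.set_printoptions(precision=2,suppress=True)
b0=F()
for x in [-.09,-.065,-.04,-.015,.004]:
    hit=move_l(bar(x,0,.009),.03,until_force=7); s=get_state(); q=np.array(s["position"][:2])-BO
    print(x,hit,F()-b0,"at",q@U+.145,q@N,"tz",np.array(s["wrist_torque"])[2])
    if hit and abs(F()[0]-b0[0])>5: break
print(get_state()["clock"])
E
```

```text
-0.09 False [-0.5  -0.95 -1.45] at -0.0892826685683118 5.945835357001189e-05 tz -0.048206221070533406
-0.065 False [-0.27 -0.26 -0.69] at -0.06443222743927512 2.734517963358732e-05 tz -0.02898711775745808
-0.04 False [-0.62 -1.63 -0.6 ] at -0.03941478513174215 2.5307061638658174e-05 tz -0.0031353699012460767
-0.015 False [ 0.14 -0.67 -1.08] at -0.01440167747611426 3.144165572782978e-05 tz -0.03403653630011602
0.004 False [-0.59 -0.71 -1.83] at 0.004731168205608177 4.2620750641217744e-05 tz -0.040427650030370216
36.125
```

```bash
python3 - <<'E'
from h import *
np.set_printoptions(precision=2,suppress=True)
def avg():
    a=[]
    for _ in range(4): a.append(F()); sleep(.015)
    return np.mean(a,0)
b0=avg(); x=.0045; f=np.zeros(3)
while x<.04 and get_state()["clock"]<50:
    x+=.001 if f[0]<-2 else .0015
    hit=move_l(bar(x,0,.009),.02,until_force=11); f=avg()-b0
    q=np.array(get_state()["position"][:2])-BO
    print(round(x,4),hit,f,"at %.4f"%(q@U+.145))
    if f[0]<-12: break
print(get_state()["clock"])
E
```

```text
0.006 False [-1.89  0.01  0.87] at 0.0059
0.0075 False [-2.73  0.58  0.93] at 0.0074
0.0085 False [-2.4   0.86  0.68] at 0.0085
0.0095 False [-1.93  0.17  1.21] at 0.0096
0.011 False [-2.17  1.05  1.06] at 0.0112
0.012 False [-2.32  0.35  1.09] at 0.0121
0.013 False [-2.55  0.37  0.86] at 0.0131
0.014 False [-2.39  0.28  1.02] at 0.0141
0.015 False [-2.54  0.22  0.52] at 0.0151
0.016 False [-2.27  0.56  0.92] at 0.0161
0.017 False [-2.43  0.24  0.92] at 0.0171
0.018 False [-2.27  0.09  0.68] at 0.0181
0.019 False [-2.35  0.51  0.82] at 0.0191
0.02 False [-2.13  0.74  0.6 ] at 0.0201
0.021 False [-3.13  0.54  1.19] at 0.0209
0.022 False [-4.2   0.92  1.7 ] at 0.0217
0.023 False [-6.04  1.24  2.25] at 0.0227
0.024 False [-6.6   1.03  2.54] at 0.0235
0.025 False [-7.95  0.76  3.05] at 0.0241
0.026 False [-9.07  1.21  3.26] at 0.0247
0.027 False [-10.13   1.39   3.75] at 0.0252
0.028 False [-11.89   1.76   4.28] at 0.0258
0.029 False [-12.96   2.42   4.58] at 0.0263
43.475
```

```bash
python3 - <<'E'
from h import *
np.set_printoptions(precision=2,suppress=True)
def avg():
    a=[]
    for _ in range(4): a.append(F()); sleep(.015)
    return np.mean(a,0)
def step(x):
    move_l(bar(x,0,.009),.02); f=avg(); q=np.array(get_state()["position"][:2])-BO
    print(round(x,4),f,"at %.4f"%(q@U+.145),get_state()["finger_gap"]); return f
step(.0297); x=.027
while x>.014:
    f=step(x)
    if f[0]>4: break
    x-=.0015
print(get_state()["clock"])
E
```

```text
0.0297 [-12.06   1.77   7.69] at 0.0267 0.12094429828294552
0.027 [-9.66  1.29  7.14] at 0.0249 0.12012811860682737
0.0255 [-8.22  1.23  6.32] at 0.0240 0.12274771483345191
0.024 [-5.97  1.16  6.21] at 0.0234 0.11653614426883047
0.0225 [-1.76  1.24  5.14] at 0.0232 0.12112049992968182
0.021 [5.16 2.24 4.4 ] at 0.0229 0.11977224935248443
45.4083
```

Pulled back with 5 N the caddy stays at x = 0.023, so it is caught. I'll press once more to about 13 N to make sure of both catches, relax, let go and lift. Then I'll compare the catch arms with the empty-bay picture taken from the same wrist pose.

```bash
python3 - <<'E'
from h import *
np.set_printoptions(precision=3,suppress=True,linewidth=200)
def avg():
    a=[]
    for _ in range(3): a.append(F()); sleep(.015)
    return np.mean(a,0)
x=.026
while x<.0335:
    move_l(bar(x,0,.009),.02); f=avg()
    if f[0]<-12.8: break
    x+=.001 if f[0]>-11 else .0005
print("push",x,f)
x=.024
while x>.02:
    move_l(bar(x,0,.009),.02); f=avg()
    if f[0]>-1.5: break
    x-=.0005
print("relax",x,f); let_go(); print(F())
p=get_state()["position"]; move_l([p[0],p[1],.12],.12); move_l([p[0],p[1],.25],.2)
movep([.52,.22,.33],down(np.radians(84))); f=shot("wrist"); save(f,"w7.png")
old=cv2.imread("pics/w0.png",0).astype(float); new=cv2.imread("pics/w7.png",0).astype(float)
for sd in (1,-1):
    for bx in (-.13,-.115,-.10,-.085):
        ys=np.arange(.055,.110,.005); o=[];n=[]
        for y in ys:
            u,v=proj(f,[*(BO+U*bx+N*y*sd),.046]); o.append(cv2.getRectSubPix(old.astype(np.float32),(1,1),(u,v))[0,0]); n.append(cv2.getRectSubPix(new.astype(np.float32),(1,1),(u,v))[0,0])
        print(sd,bx,"old",np.round(o).astype(int)); print("          new",np.round(n).astype(int))
for n,z in dict(caddy=0,push_bar=.06).items():
    for d in tip_of("wrist",n)[:1]:
        w=onz(f,d["centre"],z)[:2]-BO; print(n,round(d["score"],2),w@U,w@N)
print(get_state()["clock"])
E
```

```text
push 0.0315 [-12.971   2.066   7.963]
relax 0.023 [-0.177  2.43   4.756]
[ 0.377 -0.455  0.48 ]
1 -0.13 old [129 128 150 170 109 101 139 123  94  40  63]
          new [116 124 166 161 106 110 141 116  86  47  66]
1 -0.115 old [129 136 176 172 107 133 125 138 152 101  62]
          new [129 146 178 164 105 139 118 146 153  69  65]
1 -0.1 old [133 175 176 151 125 138 112 134 154  94  64]
          new [145 178 177 145 134 135 114 147 156  71  66]
1 -0.085 old [168 176 160 154 142 128 112 135 155  93  63]
          new [158 178 157 152 141 131 114 151 156  72  66]
-1 -0.13 old [175 176 176 170 126 128  93  53  52  64  75]
          new [124 121 128 134 114 117 127  53  51  63  65]
-1 -0.115 old [174 175 176 162 121 131 121 142  64  65  70]
          new [122 129 131 129 108 138 112 104  69  64  65]
-1 -0.1 old [176 172 169 117 138 118 158 156  63  64  72]
          new [129 126 128 103 113 113 126 126  64  59  67]
-1 -0.085 old [176 174 134 137 144 173 177 168  73  65  73]
          new [107 120 115  90 104 117 131 132  77  60  67]
caddy 0.76 0.027340492819616875 0.0038737703223463253
push_bar 0.81 -0.11871161566812026 -0.0018298156317332667
52.1833
```

```bash
python3 -c "
from cell import *
print(sign_off())"
```

```text
the job is handed in; nothing more can be done
None
```

The caddy is caught in the bay: it held against a 5 N pull, and afterwards the left catch clearly looked shut, while the right one was in shadow but looked shut too. I let go, moved clear and handed the job in at about 52 s. Two things are not confirmed: I never saw the castors trailing and only infer it from the roughly 170 mm rolled before the rails. My first grasp also missed the bar and pushed the caddy about 95 mm forward by its back, because the reported tool tip is about 32 mm below the real fingertips.

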